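# Put the check weight away in the touch-latch tray

## Task

Put the brass check weight away in the green-fronted touch-latch tray: press the front gently so that the tray springs out, set the weight down softly and upright in it, then push the front gently until the tray latches shut again. Keep the red tray shut and leave everything else where it is.

Things in the scene. Friction and masses are not known exactly. Their poses are not given: they have to be found in the camera images.
- green_unit: white bench drawer unit fixed to the table, 220 (x) by 120 (y) by 90 mm high, with a green tray front and a green patch on top; origin at the centre of its underside; its own -x points out of its front, towards the robot. It holds one handleless tray (joint green_tray) on a push-to-open touch latch: press in to the stop and let go to free it, push back in to the stop and let go to latch
- green_tray (a joint): slide of the tray in m, growing as it comes out along the unit's -x: latched it rests at 0 to 0.003, sprung out 0.070, pressed to the firm stop -0.005 to -0.016 (7 to 17 mm inside its latched place: set differently each time, so feel for it). A push that stops short leaves the latch as it was. Let go, it springs out in about a second, once nothing blocks its way
- green_push (a point): centre of the black 28 mm press mark on the outer face of the green front, 60 mm above the table; moves with the tray; at joint 0 it is 130 mm ahead of the unit's centre. Spring: 4 N out, 7 N closed; drag 25 N per m/s; about 8 N reaches the stop slowly, past it the force climbs steeply within 1 or 2 mm. Press the front with no more than 15 N
- green_floor (a point): centre of the tray's inner floor, 12 mm above the table; moves with the tray. Inner space 68 mm (x) by 86 mm (y); side and back walls reach 28 mm above the table; the front panel is 106 mm wide, 12 mm thick, from 6 to 84 mm above the table. The point lies 46 mm behind the panel's outer face; when the tray is out, the tray is wholly ahead of the unit
- red_unit: the same drawer unit with a red tray front and a red patch on top, with its own touch-latched tray (joint red_tray); origin at the centre of its underside. Not to be opened
- red_tray (a joint): slide of the red tray, as green_tray; stays latched (0 to 0.003)
- weight: brass check weight: solid, 38 mm diameter and 34 mm high below, then a neck, and a round knob 23 mm across from 44 to 54 mm above its underside; 56 mm tall in all, 0.34 to 0.50 kg; origin at the centre of its underside, z up. Take it by the knob from above. It starts on the scale
- scale: white bench scale fixed to the table, 120 x 120 mm, with a round steel pan 104 mm across whose top is 42 mm above the table; origin at the centre of its underside
- ring_bin: blue open bin of steel rings fixed to the table, 120 x 120 mm, 40 mm high; not used; origin at the centre of its underside
- steel_weight: bystander: bright steel knob weight of the same shape but larger, 44 mm diameter, 64 mm tall; origin at the centre of its underside
- ring_a: bystander: dark steel ring lying flat, 38 mm across, 12 mm high; origin at the centre of its underside
- ring_b: bystander: like ring_a
- ring_c: bystander: bright steel ring lying flat, 44 mm across, 14 mm high; origin at the centre of its underside
- cup: bystander: black open cup, 72 mm across, 95 mm tall; origin at the centre of its underside
- jar: bystander: small clear lidded jar, 60 mm across, 80 mm tall; origin at the centre of its underside
- screwdriver: bystander: screwdriver lying on the table, about 0.2 m long; origin under its middle
Things that resemble listed ones, but are neither listed nor needed, are in the scene too. What is shaped like the weight but pink, purple or turquoise is not meant.

How it is judged:
By the outcome, as a careful person would: the job done as asked, in the order asked, and still so for the second after the job is handed in, with the robot touching nothing.
It also fails if it takes over 72 s, if anything falls off the work surface, if the arm or the gripper's body presses on something with over 40 N, if the wrist force passes 120 N, or if a joint passes its speed limit or range.

## Robot

A 6-joint arm with a two-finger parallel gripper is mounted at the origin on the work surface. World frame = base frame: x ahead of the robot, y to its left, z up, the work surface at z = 0. Lengths are in mm, angles in rad, forces in N, time in s.
With the tool pointing down it reaches from about 350 to 975 mm from the base axis. Payload 7.1 kg.
Tool frame: the origin (TCP) lies midway between the tips of the shut fingers; the grasp point (between the pads) lies 19 mm behind it (ctrl.grasp_offset is the distance from the TCP to the grasp point, in mm); z points along the fingers, y is the line along which they close (so a half turn about z gives the same grasp; the last joint's range is limited). The gripper opens to 88 mm and grips with 3 to 60 N. Pads are 20 mm wide; open, the fingers measure 115 mm over their backs; the gripper's body (75 mm by 178 mm) begins 61 mm behind the grasp point.
Start: joints at [-1.261, 0.423, 1.63, -0, 1.089, -0.019], TCP at [201.834, -591.496, 188.775] pointing down, gripper open.
Joint ranges: [-3, 3], [-0.9, 2.11], [0.09, 2.58], [-1.31, 4.45], [0.11, 2.69], [-2.54, 2.54]. Speed limits (rad/s): [2.39, 2.39, 3.01, 3.14, 3.14, 3.14].

## Interface

Orientations are given as a rotation vector (axis times angle).
In Python, from workcell import ctrl gives the robot as it stands. The module is installed in compiled form; this text tells all that it offers.
- The arm moves only by the tool servo_tool, never from a script. Its argument "rows" is a list of rows, each a list of 7 numbers: the turn, a rotation vector about the tool's x, y, z as a fraction of full scale, then the shift along the tool's x, y, z as a fraction of full scale, then the finger opening in mm, from 0 to 87.8. A call has 1 to 10 rows; each row is the pose to reach, as a shift and turn from the pose commanded when the call began, along the tool's axes at that moment; what a row does not reach only later rows make up. Full scale, the value 1, is 20 cm for a shift and 1.5 rad for a turn. A row lasts 1/8 s, in which the tool goes at most 62.5 mm and 10.7 degrees, less where a joint would pass 70% of its speed; a pose out of reach is approached as far as the arm can. A call with a number of a shift or a turn outside -1 to 1 is refused whole. A call with a gripper value outside its range is refused whole. The fingers move at their own pace and stop on an object; the grip force is fixed at half the most. Time passes only in rows, so rows that repeat a pose let the fingers close. It gives the time, the measured TCP pose, the force, the opening and the grip force at its end, in the units of the state.
- ctrl.get_obs(): the state, without advancing time (a new reading comes with each control period).
- ctrl.get_image(name): name is "scene" or "top"; returns (picture, depth): 420x560x3 uint8, red, green, blue; 420x560 float32, mm along the optical axis (not along the pixel's ray), 0 where there is no reading.
- ctrl.camera_info(name): a dict with "intrinsics" (3x3 intrinsics, pixels), "R" (3x3) and "t" (3): a world point X has camera coordinates R X + t. Camera axes: x right, y down, z forward; pixel columns grow to the right and rows downward; lengths in mm; the calibration is good to about 2 mm. A picture is of the moment at which its call begins. camera_info takes no time and is no camera call.
- ctrl.close_job(): hands the job in; it is judged then, once.
The state is a dict: "t": time; "qpos": joint angles; "qvel": joint speeds; "joint_torque": joint torques, N m; "ee_pos": TCP position; "orientation": TCP orientation; "ft_force": force on the tool from outside, world axes, zero at the start; "moment": the same for the moment, N m; "width": finger opening in mm; "grasp_force": force on a finger pad.
Only numpy, scipy, OpenCV 4.12 (cv2) and the standard library are available. Lean on these libraries where they do the work, as an engineer would, in place of code of your own. Each camera call takes 0.05 s, during which the arm holds its last target. There are 200 camera calls.

## Working session

There is one attempt and no reset: what is moved stays moved. The work goes in short steps, Python scripts to look and compute and a tool call to move; the robot and the scene stay as the last step left them, time stands still between calls to the robot, and variables do not carry over. Pictures are saved under pics/ and viewed, at most 10 in all, crops included, and the job is handed in when it is done.

Besides the shell and the picture viewer there is one more tool, called after "Call:" by a JSON object that holds its "api" and its "payload". servo_tool: Moves the arm, as the interface text tells. Its arguments: {"type":"object","properties":{"rows":{"type":"array","items":{"type":"array","items":{"type":"number"}}}},"required":["rows"]}

```bash
mkdir -p pics
cat > h.py <<'E'
import numpy as np, cv2
from workcell import ctrl
from scipy.spatial.transform import Rotation as Rn
def grab(name,fn=None):
    im,d=ctrl.get_image(name); np.savez(f'/tmp/{name}.npz',im=im,d=d)
    if fn: cv2.imwrite('pics/'+fn,im[...,::-1])
    return im,d
def cloud(name,d):
    c=ctrl.camera_info(name);K=np.array(c['intrinsics']);R=np.array(c['R']);t=np.array(c['t']).ravel()
    v,u=np.mgrid[:d.shape[0],:d.shape[1]]
    P=np.stack([(u-K[0,2])/K[0,0]*d,(v-K[1,2])/K[1,1]*d,d],-1)
    W=(P-t)@R; W[d==0]=np.nan
    return W
def rows(goal,rv=None):
    """shift in tool axes/200, turn to goal rotation/1.5"""
    o=ctrl.get_obs();R=Rn.from_rotvec(o['orientation'])
    s=R.inv().apply(np.array(goal)-o['ee_pos'])/200
    t=(R.inv()*Rn.from_rotvec(rv)).as_rotvec()/1.5 if rv is not None else np.zeros(3)
    return np.round(t,4),np.round(s,4)
E
python3 - <<'E'
from h import *
for n in('scene','top'): 
    grab(n,n+'0.png'); c=ctrl.camera_info(n); print(n,np.round(c['intrinsics'],1).tolist(),np.round(-np.array(c['R']).T@np.array(c['t']).ravel()))
o=ctrl.get_obs();print(o, np.round(Rn.from_rotvec(o['orientation']).as_matrix(),3),ctrl.grasp_offset)
E
```

```text
scene [[415.0, 0.0, 281.5], [0.0, 415.0, 211.6], [0.0, 0.0, 1.0]] [1031.  553. 1179.]
top [[515.6, 0.0, 275.8], [0.0, 515.6, 211.5], [0.0, 0.0, 1.0]] [ 298.    9. 1556.]
{'t': 0.1, 'qpos': array([-1.26101008e+00,  4.23747871e-01,  1.63060737e+00, -8.14084529e-06,
        1.08860146e+00, -1.89724179e-02]), 'qvel': array([ 8.34532494e-04, -1.87522040e-03, -1.41121777e-03, -1.60667130e-03,
        1.31354472e-03,  1.22733139e-05]), 'joint_torque': array([-1.33898699e-03, -5.45615995e+01, -2.74322677e+01,  6.43461384e-02,
        1.87593367e-02, -4.82015814e-07]), 'ee_pos': array([ 201.66396973, -590.99228507,  188.09223477]), 'orientation': array([-3.09791292e+00, -5.13875581e-01,  3.21525985e-04]), 'ft_force': array([ 0.76698648,  0.56356667, -0.12235274]), 'moment': array([-0.01634784, -0.02200494, -0.01325442]), 'grasp_force': 0.0, 'width': 87.61050241985463} [[ 0.946  0.323 -0.   ]
 [ 0.323 -0.946  0.001]
 [ 0.    -0.001 -1.   ]] 18.700000000000003
```

View pics/scene0.png

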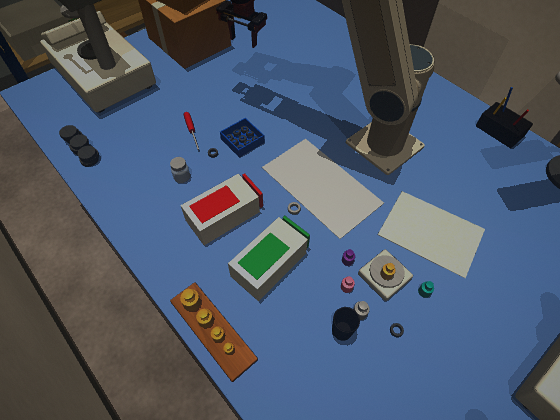

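View pics/top0.png

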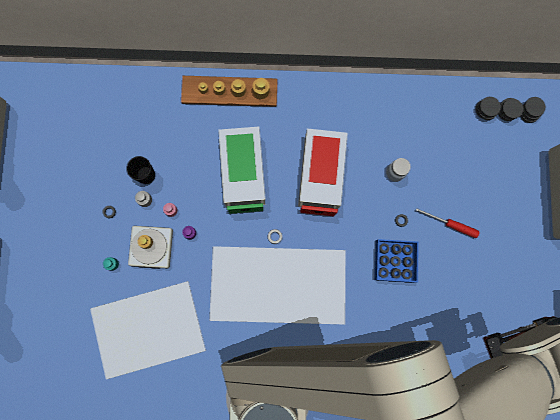

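The top view has +x up and +y left. The green unit is at about (242,168) with its front at the lower edge, (247,210). The scale is at (150,246) with the brass weight's knob at about (145,242), and ring_c lies at (275,236), ahead and to the right of the green front.

Run:
```python
from h import *
for n,boxes in (('top',dict(unit=(205,110,285,222),w=(125,222,175,270),ring=(262,224,290,250))),('scene',dict(unit=(222,208,318,305),w=(355,245,416,302),ring=(283,198,304,218)))):
    z=np.load(f'/tmp/{n}.npz');im,d=z['im'],z['d'];W=cloud(n,d)
    hsv=cv2.cvtColor(im,cv2.COLOR_RGB2HSV)
    def sel(b,m):
        u0,v0,u1,v1=b;k=np.zeros(d.shape,bool);k[v0:v1,u0:u1]=1
        return W[k&m&np.isfinite(W[...,2])]
    Z=W[...,2]
    p=sel(boxes['unit'],(Z>82)&(Z<98))
    r=cv2.minAreaRect(p[:,:2].astype(np.float32)); print(n,'unit top',len(p),np.median(p[:,2]),r)
    g=(hsv[...,0]>40)&(hsv[...,0]<85)&(hsv[...,1]>120)
    pg=sel(boxes['unit'],g&(Z>86)); print(' patch',cv2.minAreaRect(pg[:,:2].astype(np.float32)),np.median(pg[:,2]))
    pf=sel(boxes['unit'],g&(Z<86)&(Z>78)); 
    if len(pf): print(' front',len(pf),cv2.minAreaRect(pf[:,:2].astype(np.float32)),np.median(pf[:,2]),pf.min(0),pf.max(0))
    b=(hsv[...,0]>12)&(hsv[...,0]<30)&(hsv[...,1]>110)
    pw=sel(boxes['w'],b&(Z>88)); print(' knob',len(pw),pw.mean(0),pw.min(0),pw.max(0))
    pw=sel(boxes['w'],b); print(' weight',len(pw),pw.min(0),pw.max(0))
    ps=sel(boxes['w'],(Z>38)&(Z<46)); print(' pan',len(ps),cv2.minEnclosingCircle(ps[:,:2].astype(np.float32)),np.median(ps[:,2]))
    pr=sel(boxes['ring'],(Z>8)&(Z<30)); print(' ring',len(pr),(pr.min(0)+pr.max(0))/2,np.median(pr[:,2]))
    u0,v0,u1,v1=boxes['unit'] if n=='top' else boxes['w']
    print(' objs near weight z max', )
W=cloud('top',np.load('/tmp/top.npz')['d'])
for nm,(u,v) in dict(purple=(189,232),pink=(170,209),teal=(111,264)).items(): print(nm,W[v,u].round())
```

```text
top unit top 3071 90.01176866807207 ((652.8864135742188, 97.60369873046875), (242.7045440673828, 120.03178405761719), 6.456319808959961)
 patch ((642.486572265625, 94.69217681884766), (221.24276733398438, 98.50914001464844), 5.200506210327148) 90.86913728739577
 front 195 ((640.8352661132812, 90.57510375976562), (219.3211669921875, 101.81806945800781), 3.599067449569702) 83.6942683327736 [529.17583033  33.46724132  78.16714612] [752.03371372 146.21271953  85.99371074]
 knob 53 [430.44867487 369.52851377  95.9246193 ] [420.02848637 358.95478566  89.25665564] [440.35796001 382.11095804 103.32144419]
 weight 153 [358.99896395 350.90574256  27.20825392] [448.24543894 384.83301626 103.32144419]
 pan 635 ((426.87408447265625, 351.376220703125), 65.48905181884766) 41.81387530071769
 ring 96 [466.26555737 -13.0602019   16.06651729] 13.36984060227157
 objs near weight z max
scene unit top 2957 91.10243307706514 ((662.52392578125, 23.167625427246094), (240.45376586914062, 273.2721862792969), 6.399782657623291)
 patch ((644.8772583007812, 96.83968353271484), (217.6446533203125, 95.12132263183594), 5.7389397621154785) 91.79760599264611
 front 102 ((638.7365112304688, 85.06127166748047), (103.12081146240234, 216.28427124023438), 89.18569946289062) 83.75789279859039 [531.30742504  34.78334146  78.08188045] [747.60048408 138.06979781  85.96566912]
 knob 50 [433.61948661 371.98376664  97.64566297] [422.76833742 361.09162543  89.55307286] [444.65740148 382.08680354 101.89617679]
 weight 165 [390.95249362 348.61840452  41.88972351] [451.1802221  389.59706578 101.89617679]
 pan 576 ((461.4597473144531, 364.20660400390625), 94.51790618896484) 42.97731879748925
 ring 85 [456.82006892  -4.19836184  14.05716884] 13.513527672789225
 objs near weight z max
purple [463. 245.  54.]
pink [529. 304.  55.]
teal [363. 465.  51.]
```

Run:
```python
from h import *
from scipy.optimize import minimize
for n,b in (('top',(205,110,285,222)),('scene',(222,208,318,305))):
    z=np.load(f'/tmp/{n}.npz');im,d=z['im'],z['d'];W=cloud(n,d);hsv=cv2.cvtColor(im,cv2.COLOR_RGB2HSV)
    k=np.zeros(d.shape,bool);k[b[1]:b[3],b[0]:b[2]]=1
    g=(hsv[...,0]>40)&(hsv[...,0]<85)&(hsv[...,1]>120)
    wh=(hsv[...,1]<60)
    m=k&(wh|g)&(abs(W[...,2]-90)<3.5)
    # largest component
    nl,l,s,_=cv2.connectedComponentsWithStats(m.astype(np.uint8)); L=[i for i in range(1,nl)]; i=max(L,key=lambda i:(g&(l==i)).sum()); p=W[l==i][:,:2]
    for ang in (4,5,5.5,6,6.5,7):
        a=np.radians(ang);ex=np.array([np.cos(a),np.sin(a)]);ey=np.array([-ex[1],ex[0]])
        X,Y=p@ex,p@ey; q=lambda v:np.percentile(v,[.7,99.3]).round(1)
        cx,cy=q(X).mean(),q(Y).mean(); print(n,ang,np.ptp(q(X)).round(1),np.ptp(q(Y)).round(1),(cx*ex+cy*ey).round(1))
    # front panel pts: green, z in 20..86, ahead
    a=np.radians(6);ex=np.array([np.cos(a),np.sin(a)]);ey=np.array([-ex[1],ex[0]])
    m=k&g&(abs(W[...,2]-83)<4); nl,l,s,_=cv2.connectedComponentsWithStats(m.astype(np.uint8)); 
    for i in range(1,nl):
        if s[i,4]>20:
            P=W[l==i]; q=np.c_[P[:,:2]@ex,P[:,:2]@ey]; print('  comp',s[i,4],P.mean(0).round(1),np.percentile(q,[2,98],axis=0).round(1).tolist(), np.degrees(np.arctan2(*cv2.fitLine(P[:,:2].astype(np.float32),1,0,.01,.01)[:2,0])))
    dark=k&(hsv[...,2]<45)&(W[...,2]>40)&(W[...,2]<75); print('  dark',dark.sum(),W[dark].mean(0) if dark.any() else '')
```

```text
top 4 217.4 120.1 [662.6  98.2]
top 5 217.5 118.8 [662.6  98.3]
top 5.5 217.3 117.9 [662.7  98.3]
top 6 217.1 117.8 [662.5  98.4]
top 6.5 217.0 117.8 [662.4  98.5]
top 7 216.9 117.5 [662.3  98.4]
  comp 116 [539.   84.3  83.4] [[538.8, -22.6], [550.5, 75.1]] 174.36937
  dark 56 [533.73457592  81.64567668  58.72673332]
scene 4 217.7 121.6 [664.4 100.2]
scene 5 217.3 119.6 [664.3 100.1]
scene 5.5 217.4 119.1 [664.3  99.8]
scene 6 217.3 118.7 [664.4  99.7]
scene 6.5 217.1 118.5 [664.4  99.8]
scene 7 217.2 118.6 [664.4  99.7]
  comp 103 [541.9  86.9  83.8] [[540.8, -20.6], [553.5, 79.7]] 173.86794
  dark 4 [538.06047506 119.74524847  65.35175392]
```

Call:
{"api": "servo_tool", "payload": {"rows": [[0, 0, 0, 0.79, -0.91, 0, 0], [0, 0, 0, 0.79, -0.91, 0, 0], [0, 0, 0, 0.79, -0.91, 0, 0], [0, 0, 0, 0.79, -0.91, 0, 0], [0, 0, 0, 0.79, -0.91, 0, 0]]}}

```text
t: 0.72
ee_pos: [293.0, -365.0, 188.5]
orientation: [-3.097, -0.52, 0.001]
ft_force: [0.6, -0.6, -0.2]
width: 41.9
grasp_force: 0.0
```

Call:
{"api": "servo_tool", "payload": {"rows": [[0, 0, 0, 0.79, -0.91, 0, 0], [0, 0, 0, 0.79, -0.91, 0, 0], [0, 0, 0, 0.79, -0.91, 0, 0], [0, 0, 0, 0.79, -0.91, 0, 0], [0, 0, 0, 0.79, -0.91, 0, 0]]}}

```text
t: 1.35
ee_pos: [384.6, -143.0, 188.8]
orientation: [3.098, 0.522, 0.001]
ft_force: [0.7, -0.0, -0.7]
width: -0.2
grasp_force: 0.0
```

Call:
{"api": "servo_tool", "payload": {"rows": [[0, 0, 0.147, 0.79, -0.91, 0, 0], [0, 0, 0.147, 0.79, -0.91, 0, 0], [0, 0, 0.147, 0.79, -0.91, 0, 0], [0, 0, 0.147, 0.79, -0.91, 0, 0], [0, 0, 0.147, 0.79, -0.91, 0, 0], [0, 0, 0.147, 0.79, -0.91, 0, 0]]}}

```text
t: 2.1
ee_pos: [474.1, 77.1, 188.3]
orientation: [3.136, 0.17, -0.002]
ft_force: [-0.1, -0.0, -0.0]
width: 0.3
grasp_force: 0.0
```

Run:
```python
from h import *
o=ctrl.get_obs();print(o['t'],o['ee_pos'],o['ft_force'],o['width'])
a=np.radians(6.2)
rv=Rn.from_matrix(np.array([[np.cos(a),np.sin(a),0],[np.sin(a),-np.cos(a),0],[0,0,-1]]).T).as_rotvec()
print(rows((474.6,78.7,52),rv))
```

```text
2.1 [474.06390911  77.09294876 188.32923935] [-0.13315927 -0.01543149 -0.02428843] 0.262354507540725
(array([ 0.0004,  0.0008, -0.0001]), array([ 0.0043, -0.0081,  0.6816]))
```

Call:
{"api": "servo_tool", "payload": {"rows": [[0, 0, 0, 0.004, -0.008, 0.3, 0], [0, 0, 0, 0.004, -0.008, 0.6, 0], [0, 0, 0, 0.004, -0.008, 0.68, 0], [0, 0, 0, 0.1, -0.008, 0.68, 0], [0, 0, 0, 0.19, -0.008, 0.68, 0], [0, 0, 0, 0.204, -0.008, 0.68, 0], [0, 0, 0, 0.204, -0.008, 0.68, 0]]}}

```text
t: 2.98
ee_pos: [514.5, 83.6, 53.6]
orientation: [3.137, 0.168, 0.001]
ft_force: [-1.0, -0.6, 0.9]
width: 0.1
grasp_force: 0.0
```

Run:
```python
from h import *
o=ctrl.get_obs();print(o['t'],o['ee_pos'],o['ft_force'])
a,_=grab('top');b,_=grab('scene')
A=cv2.resize(a[170:260,200:300],(400,360),interpolation=cv2.INTER_CUBIC);B=cv2.resize(b[190:290,245:345],(400,360),interpolation=cv2.INTER_CUBIC)
cv2.imwrite('pics/pre.png',np.hstack([A,B])[...,::-1])
```

```text
2.975 [514.49308378  83.5781929   53.5609013 ] [-0.96687155 -0.63999126  0.88236922]
```

View pics/pre.png

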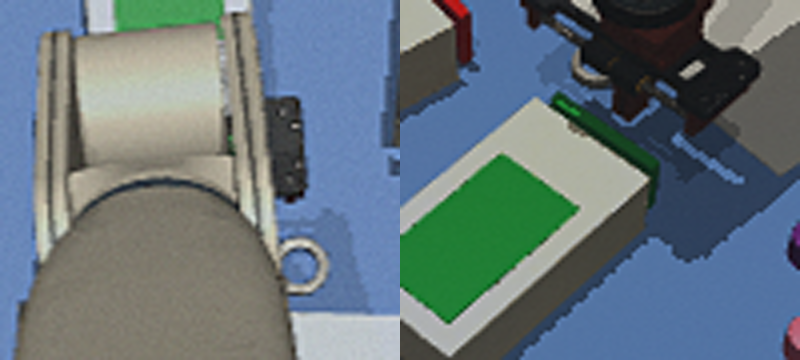

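The left crop (top) shows the arm covering the front. The right crop (scene) shows the fingers centred a few mm ahead of the green front, around (630,110). Now I'll feel forward.

Call:
{"api": "servo_tool", "payload": {"rows": [[0, 0, 0, 0.01, 0, 0, 0], [0, 0, 0, 0.02, 0, 0, 0], [0, 0, 0, 0.03, 0, 0, 0], [0, 0, 0, 0.04, 0, 0, 0], [0, 0, 0, 0.05, 0, 0, 0]]}}

```text
t: 3.7
ee_pos: [524.6, 85.5, 52.7]
orientation: [3.137, 0.17, -0.0]
ft_force: [-0.0, -0.8, -0.1]
width: 0.5
grasp_force: 0.0
```

Call:
{"api": "servo_tool", "payload": {"rows": [[0, 0, 0, 0.005, 0, 0, 0], [0, 0, 0, 0.01, 0, 0, 0], [0, 0, 0, 0.015, 0, 0, 0], [0, 0, 0, 0.02, 0, 0, 0]]}}

```text
t: 4.2
ee_pos: [528.5, 85.8, 52.8]
orientation: [-3.137, -0.17, -0.0]
ft_force: [0.7, -0.1, 0.6]
width: 0.3
grasp_force: 0.0
```

Call:
{"api": "servo_tool", "payload": {"rows": [[0, 0, 0, 0.005, 0, 0, 0], [0, 0, 0, 0.01, 0, 0, 0], [0, 0, 0, 0.015, 0, 0, 0], [0, 0, 0, 0.02, 0, 0, 0]]}}

```text
t: 4.7
ee_pos: [532.5, 86.3, 52.8]
orientation: [-3.137, -0.17, -0.0]
ft_force: [0.8, 0.5, 0.6]
width: 0.4
grasp_force: 0.0
```

Call:
{"api": "servo_tool", "payload": {"rows": [[0, 0, 0, 0.005, 0, 0, 0], [0, 0, 0, 0.01, 0, 0, 0], [0, 0, 0, 0.015, 0, 0, 0]]}}

```text
t: 5.08
ee_pos: [535.5, 86.6, 52.8]
orientation: [3.137, 0.17, -0.0]
ft_force: [-0.8, 0.2, 0.2]
width: 0.4
grasp_force: 0.0
```

Run:
```python
from h import *
o=ctrl.get_obs();print(o['t'],o['ee_pos'],o['ft_force'],o['joint_torque'])
b,d=grab('scene');W=cloud('scene',d)
cv2.imwrite('pics/con.png',cv2.resize(b[190:270,270:350],(640,560),interpolation=cv2.INTER_CUBIC)[...,::-1])
hsv=cv2.cvtColor(b,cv2.COLOR_RGB2HSV);g=(hsv[...,0]>40)&(hsv[...,0]<85)&(hsv[...,1]>120)&(abs(W[...,2]-83)<4)
g[:, :270]=0
P=W[g];a=np.radians(6.2);ex=np.array([np.cos(a),np.sin(a)]);print(len(P),np.percentile(P[:,:2]@ex,[2,50,98]))
```

```text
5.075 [535.47222309  86.57102861  52.76658813] [-0.768413    0.23181192  0.21277992] [ 2.41458139e-03 -5.07446659e+01 -1.88886005e+01  8.58089828e-03
 -8.45149183e-02  6.06333451e-04]
100 [541.46024567 549.15338527 635.4845965 ]
```

View pics/con.png

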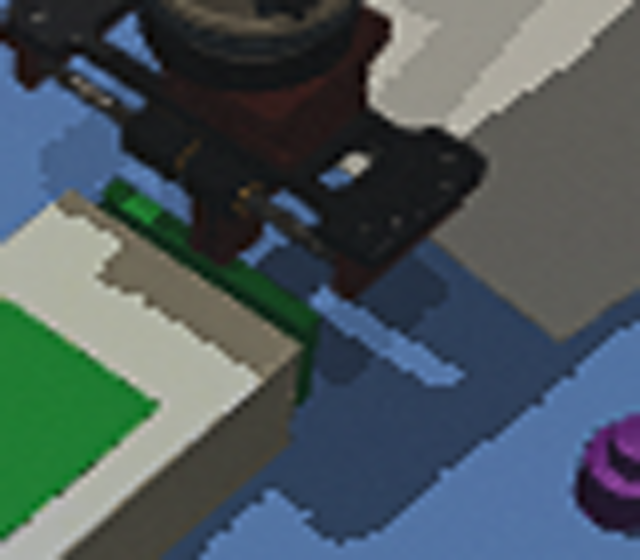

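The crop shows the finger at (215,240) just touching or about to touch the front panel. I'll go on in small steps.

Call:
{"api": "servo_tool", "payload": {"rows": [[0, 0, 0, 0.005, 0, 0, 0], [0, 0, 0, 0.01, 0, 0, 0]]}}

```text
t: 5.38
ee_pos: [537.4, 86.8, 52.8]
orientation: [3.137, 0.17, -0.0]
ft_force: [0.2, 0.7, -0.3]
width: 0.1
grasp_force: 0.0
```

Call:
{"api": "servo_tool", "payload": {"rows": [[0, 0, 0, 0.005, 0, 0, 0], [0, 0, 0, 0.01, 0, 0, 0]]}}

```text
t: 5.62
ee_pos: [539.4, 87.0, 52.8]
orientation: [-3.137, -0.17, 0.0]
ft_force: [-0.4, -0.5, 0.8]
width: 0.4
grasp_force: 0.0
```

Run:
```python
from h import *
p=np.load('/tmp/scene.npz');b0,d0=p['im'],p['d']
b,d=grab('scene');W=cloud('scene',d)
A=lambda b:cv2.resize(b[195:255,270:330],(400,400),interpolation=cv2.INTER_NEAREST)
cv2.imwrite('pics/cmp.png',np.hstack([A(b0),A(b)])[...,::-1])
a=np.radians(6.2);ex=np.array([np.cos(a),np.sin(a)]);ey=np.array([-ex[1],ex[0]])
for dd in (d0,d):
    W=cloud('scene',dd);P=W[190:260,260:330].reshape(-1,3);q=np.c_[P[:,:2]@ex-670.3,P[:,:2]@ey-27,P[:,2]]
    for lo,hi in((55,80),(81,90),):
      for y0 in(-60,-45,-30,-15,0,15,30,45):
        s=q[(q[:,2]>lo)&(q[:,2]<hi)&(q[:,1]>y0)&(q[:,1]<y0+15)&(q[:,0]<-100)&(q[:,0]>-175)]
        if len(s): print(lo,y0,len(s),np.sort(s[:,0]).round(0)[:14])
```

```text
55 -60 1 [-119.]
55 -45 7 [-119. -119. -118. -117. -117. -117. -116.]
55 -30 7 [-130. -120. -119. -119. -119. -119. -118.]
55 -15 5 [-120. -119. -119. -118. -118.]
55 0 4 [-127. -119. -118. -117.]
55 15 5 [-120. -119. -119. -117. -117.]
55 30 6 [-122. -119. -118. -118. -117. -117.]
55 45 14 [-128. -127. -125. -123. -122. -122. -119. -117. -108. -106. -105. -105.
 -104. -102.]
81 -60 10 [-127. -126. -123. -121. -119. -109. -108. -104. -103. -103.]
81 -45 22 [-128. -128. -128. -128. -126. -125. -125. -124. -123. -122. -122. -121.
 -121. -119.]
81 -30 20 [-129. -127. -127. -125. -124. -124. -124. -123. -122. -122. -121. -121.
 -120. -119.]
81 -15 12 [-125. -121. -121. -121. -120. -118. -109. -107. -106. -106. -101. -100.]
81 0 18 [-129. -127. -127. -122. -120. -119. -119. -119. -119. -118. -118. -117.
 -106. -104.]
81 15 23 [-130. -129. -127. -127. -126. -124. -123. -123. -122. -122. -121. -121.
 -119. -119.]
81 30 21 [-130. -129. -128. -127. -127. -126. -125. -125. -124. -123. -122. -121.
 -121. -120.]
81 45 20 [-128. -126. -126. -124. -123. -123. -120. -118. -118. -111. -109. -109.
 -
[... 353 characters left out ...]
-105.
 -105. -102.]
81 -60 12 [-127. -124. -124. -123. -120. -119. -117. -109. -106. -105. -104. -101.]
81 -45 22 [-130. -128. -127. -126. -126. -126. -124. -123. -123. -122. -120. -120.
 -120. -119.]
81 -30 17 [-131. -128. -127. -125. -125. -124. -123. -122. -121. -121. -120. -120.
 -119. -118.]
81 -15 9 [-121. -118. -117. -116. -106. -104. -102. -102. -101.]
81 0 9 [-130. -125. -124. -119. -116. -110. -103. -103. -101.]
81 15 25 [-129. -129. -128. -128. -126. -126. -124. -123. -122. -122. -121. -121.
 -120. -120.]
81 30 19 [-130. -126. -126. -125. -124. -124. -123. -122. -122. -122. -121. -120.
 -120. -117.]
81 45 12 [-127. -125. -125. -124. -123. -120. -120. -117. -110. -109. -103. -102.]
```

View pics/cmp.png

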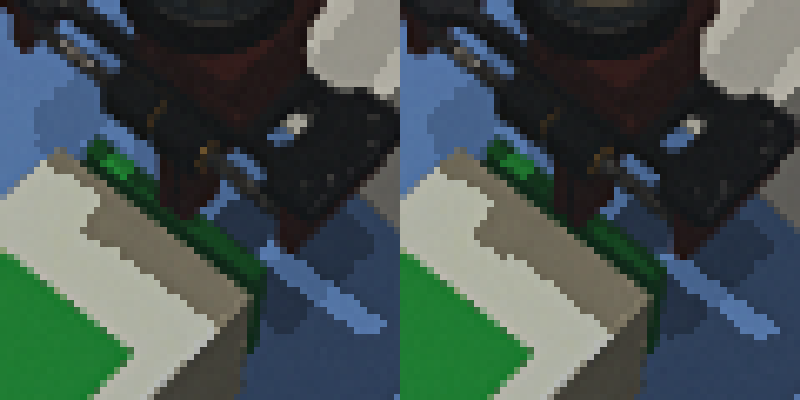

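Run:
```python
from h import *
p=np.load('/tmp/scene.npz');b,d=p['im'],p['d'];W=cloud('scene',d)
a=np.radians(6.2);ex=np.array([np.cos(a),np.sin(a)]);ey=np.array([-ex[1],ex[0]])
X=(W[...,:2]@ex-670.3).round();Y=(W[...,:2]@ey-27).round();Z=W[...,2].round()
o=ctrl.get_obs();print('tcp',o['ee_pos'][:2]@ex-670.3,o['ee_pos'][:2]@ey-27)
for v in range(214,236,2):
    print(v,[(u,int(X[v,u]),int(Y[v,u]),int(Z[v,u])) for u in range(290,306,2)])
```

```text
tcp -124.40869079457207 1.2693444145869712
214 [(290, -92, 0, 186), (292, -93, 7, 192), (294, -98, 10, 190), (296, -100, 16, 193), (298, -104, 19, 192), (300, -101, 29, 205), (302, -102, 35, 211), (304, -104, 40, 214)]
216 [(290, -91, 2, 179), (292, -93, 7, 182), (294, -91, 16, 192), (296, -95, 20, 192), (298, -100, 24, 191), (300, -104, 27, 191), (302, -112, 29, 183), (304, -102, 43, 209)]
218 [(290, -176, -67, -3), (292, -180, -62, -2), (294, -91, 17, 183), (296, -92, 23, 189), (298, -94, 28, 192), (300, -102, 30, 185), (302, -114, 28, 170), (304, -206, -31, 1)]
220 [(290, -127, -27, 85), (292, -173, -56, 0), (294, -114, -1, 127), (296, -92, 23, 178), (298, -93, 30, 185), (300, -95, 35, 188), (302, -100, 39, 186), (304, -200, -26, 2)]
222 [(290, -121, -22, 86), (292, -125, -17, 85), (294, -115, -1, 114), (296, -115, 7, 124), (298, -115, 14, 132), (300, -130, 10, 110), (302, -97, 42, 182), (304, -99, 47, 185)]
224 [(290, -119, -20, 78), (292, -121, -13, 82), (294, -113, 1, 107), (296, -115, 7, 111), (298, -119, 11, 112), (300, -131, 10, 97), (302, -182, -20, 4), (304, -186, -14, 5)]
[... 151 characters left out ...]
2), (304, -183, -11, -1)]
228 [(290, -102, -5, 91), (292, -106, 0, 91), (294, -119, -2, 74), (296, -115, 8, 90), (298, -124, 9, 80), (300, -126, 16, 85), (302, -172, -10, 0), (304, -176, -5, 1)]
230 [(290, -96, 0, 92), (292, -100, 5, 92), (294, -105, 9, 91), (296, -109, 13, 91), (298, -119, 14, 79), (300, -120, 21, 87), (302, -124, 25, 87), (304, -128, 29, 86)]
232 [(290, -91, 5, 92), (292, -95, 9, 91), (294, -99, 14, 92), (296, -104, 18, 90), (298, -109, 22, 89), (300, -119, 22, 76), (302, -121, 28, 82), (304, -123, 34, 86)]
234 [(290, -87, 9, 90), (292, -88, 15, 95), (294, -93, 19, 94), (296, -100, 22, 88), (298, -104, 26, 89), (300, -108, 30, 88), (302, -117, 32, 78), (304, -120, 37, 82)]
```

The fingers seem to overlap the panel with no contact force. I'll back off and measure where the tip really is.

Call:
{"api": "servo_tool", "payload": {"rows": [[0, 0, 0, -0.1, 0, 0, 0], [0, 0, 0, -0.25, 0, 0, 0], [0, 0, 0, -0.45, 0, 0, 0], [0, 0, 0, -0.45, 0, 0, 0]]}}

```text
t: 6.18
ee_pos: [446.6, 76.9, 52.5]
orientation: [3.137, 0.17, -0.005]
ft_force: [0.2, -0.0, 0.0]
width: 0.5
grasp_force: 0.0
```

Run:
```python
from h import *
b,d=grab('scene');W=cloud('scene',d)
a=np.radians(6.2);ex=np.array([np.cos(a),np.sin(a)]);ey=np.array([-ex[1],ex[0]])
o=ctrl.get_obs();T=o['ee_pos'];print('tcp',T,T[:2]@ex-670.3)
q=np.stack([W[...,:2]@ex-T[:2]@ex,W[...,:2]@ey-T[:2]@ey,W[...,2]],-1)
m=(abs(q[...,0])<22)&(abs(q[...,1])<25)&(q[...,2]>15)&(q[...,2]<125)
for lo in range(15,125,10):
    s=q[m&(q[...,2]>=lo)&(q[...,2]<lo+10)]
    if len(s): print(lo,len(s),s.min(0).round(),s.max(0).round())
X=q
c=(q[...,0]+670.3*0)
# panel
s=W[190:260,260:330].reshape(-1,3);x=s[:,:2]@ex-670.3;y=s[:,:2]@ey-27
for lo in range(50,90,5):
    k=(s[:,2]>lo)&(s[:,2]<lo+5)&(abs(y)<55)&(x<-112)&(x>-140)
    print('panel',lo,k.sum(),np.percentile(x[k],[3,97]).round(1) if k.any() else '')
cv2.imwrite('pics/ret.png',cv2.resize(b[185:265,260:350],(720,600),interpolation=cv2.INTER_NEAREST)[...,::-1])
```

```text
tcp [449.22350594  77.21961772  52.92662692] -215.36434957182485
85 8 [-11.  -8.  85.] [ 9. 11. 94.]
95 18 [-12.  -8.  95.] [ 10.  11. 104.]
105 14 [-11.  -6. 105.] [  9.  12. 115.]
115 12 [-11.  -5. 117.] [ 10.  12. 125.]
panel 50 0 
panel 55 2 [-124.4 -117.4]
panel 60 1 [-122.7 -122.7]
panel 65 2 [-126.5 -120.2]
panel 70 13 [-125.8 -117.8]
panel 75 29 [-127.3 -116.9]
panel 80 73 [-129.5 -117.4]
panel 85 44 [-127.6 -117.6]
```

View pics/ret.png

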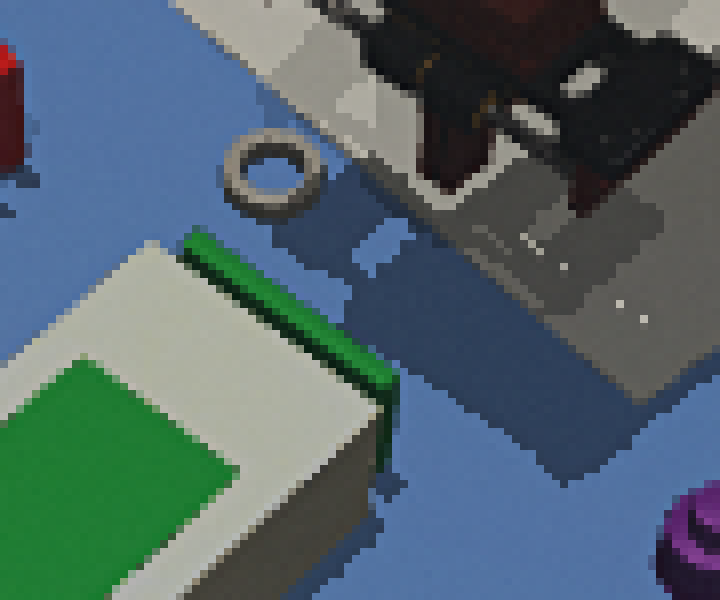

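The finger's lower end shows at (450,190) in the crop. Depth puts it at z ≈ 86, while the reported TCP is at z = 53, so the real tips sit about 33 mm higher than reported and passed over the panel. I'll lower by 34 mm here, in free space, and re-measure.

Call:
{"api": "servo_tool", "payload": {"rows": [[0, 0, 0, 0, 0, 0.08, 0], [0, 0, 0, 0, 0, 0.17, 0], [0, 0, 0, 0, 0, 0.17, 0]]}}

```text
t: 6.6
ee_pos: [450.5, 77.3, 18.1]
orientation: [3.137, 0.17, -0.001]
ft_force: [-0.9, -0.0, 0.8]
width: 0.9
grasp_force: 0.0
```

```bash
cat > tip.py <<'E'
from h import *
a=np.radians(6.2);ex=np.array([np.cos(a),np.sin(a)]);ey=np.array([-ex[1],ex[0]])
def tip(w=25):
    b,d=grab('scene');W=cloud('scene',d);o=ctrl.get_obs();T=o['ee_pos'];print('tcp',T.round(1),o['t'])
    q=np.stack([W[...,:2]@ex-T[:2]@ex,W[...,:2]@ey-T[:2]@ey,W[...,2]],-1)
    m=(abs(q[...,0])<22)&(abs(q[...,1])<w)&(q[...,2]>T[2]-20)&(q[...,2]<T[2]+60)
    s=q[m];s=s[np.argsort(s[:,2])];print(len(s),'lowest',s[:10].round().tolist())
    return b,q
E
python3 - <<'E'
from tip import *
b,q=tip()
E
```

```text
tcp [450.7  77.4  18.6] 6.65
181 lowest [[-17.0, 9.0, -1.0], [18.0, -5.0, -1.0], [14.0, -0.0, -1.0], [14.0, 22.0, -1.0], [-5.0, -21.0, -1.0], [9.0, 5.0, -1.0], [-8.0, -6.0, -1.0], [-1.0, 5.0, -1.0], [12.0, -10.0, -1.0], [6.0, -15.0, -1.0]]
```

Run:
```python
from tip import *
z=np.load('/tmp/scene.npz');W=cloud('scene',z['d']);T=ctrl.get_obs()['ee_pos']
q=np.stack([W[...,:2]@ex-T[:2]@ex,W[...,:2]@ey-T[:2]@ey,W[...,2]],-1)
s=q[(abs(q[...,0])<16)&(abs(q[...,1])<22)&(q[...,2]>8)&(q[...,2]<130)];s=s[np.argsort(s[:,2])];print(s[:20].round().tolist())
```

```text
[[8.0, 7.0, 49.0], [9.0, -5.0, 56.0], [11.0, 5.0, 57.0], [2.0, 10.0, 58.0], [-8.0, 10.0, 59.0], [-12.0, 10.0, 60.0], [11.0, 8.0, 60.0], [10.0, -1.0, 61.0], [9.0, 11.0, 61.0], [7.0, -3.0, 61.0], [11.0, 4.0, 61.0], [-1.0, 11.0, 62.0], [9.0, 7.0, 63.0], [11.0, -5.0, 64.0], [6.0, -0.0, 64.0], [8.0, 10.0, 64.0], [10.0, 3.0, 65.0], [-12.0, 10.0, 65.0], [9.0, -6.0, 67.0], [4.0, 11.0, 67.0]]
```

The tips are at z ≈ 53 now, which confirms a steady offset of about 34 mm. I'll lower slightly more and approach.

Call:
{"api": "servo_tool", "payload": {"rows": [[0, 0, 0, 0.15, 0, 0.03, 0], [0, 0, 0, 0.28, 0, 0.03, 0], [0, 0, 0, 0.32, 0, 0.03, 0], [0, 0, 0, 0.33, 0, 0.03, 0], [0, 0, 0, 0.335, 0, 0.03, 0], [0, 0, 0, 0.34, 0, 0.03, 0], [0, 0, 0, 0.345, 0, 0.03, 0], [0, 0, 0, 0.35, 0, 0.03, 0]]}}

```text
t: 7.65
ee_pos: [519.4, 84.9, 12.8]
orientation: [-3.137, -0.17, 0.0]
ft_force: [-0.2, 0.6, 0.3]
width: 0.6
grasp_force: 0.0
```

Call:
{"api": "servo_tool", "payload": {"rows": [[0, 0, 0, 0.005, 0, 0, 0], [0, 0, 0, 0.01, 0, 0, 0], [0, 0, 0, 0.015, 0, 0, 0]]}}

```text
t: 8.02
ee_pos: [522.5, 85.2, 12.8]
orientation: [-3.137, -0.17, 0.0]
ft_force: [-0.0, -0.3, -0.0]
width: 0.5
grasp_force: 0.0
```

Call:
{"api": "servo_tool", "payload": {"rows": [[0, 0, 0, 0.005, 0, 0, 0], [0, 0, 0, 0.01, 0, 0, 0]]}}

```text
t: 8.28
ee_pos: [523.5, 85.3, 12.6]
orientation: [3.137, 0.17, -0.003]
ft_force: [-3.3, -0.3, 2.5]
width: 0.1
grasp_force: 2.0
```

Call:
{"api": "servo_tool", "payload": {"rows": [[0, 0, 0, 0.005, 0, 0, 0], [0, 0, 0, 0.01, 0, 0, 0], [0, 0, 0, 0.015, 0, 0, 0], [0, 0, 0, 0.02, 0, 0, 0]]}}

```text
t: 8.78
ee_pos: [526.1, 85.6, 12.5]
orientation: [3.137, 0.17, -0.007]
ft_force: [-7.8, -1.0, 6.8]
width: 0.4
grasp_force: 3.8
```

Call:
{"api": "servo_tool", "payload": {"rows": [[0, 0, 0, 0.005, 0, 0, 0], [0, 0, 0, 0.01, 0, 0, 0]]}}

```text
t: 9.02
ee_pos: [528.1, 85.8, 12.5]
orientation: [3.137, 0.17, -0.007]
ft_force: [-8.7, -0.9, 6.8]
width: 0.4
grasp_force: 3.9
```

Call:
{"api": "servo_tool", "payload": {"rows": [[0, 0, 0, 0.005, 0, 0, 0]]}}

```text
t: 9.15
ee_pos: [529.0, 85.9, 12.5]
orientation: [3.137, 0.17, -0.007]
ft_force: [-7.6, -1.1, 6.1]
width: 0.9
grasp_force: 3.9
```

Call:
{"api": "servo_tool", "payload": {"rows": [[0, 0, 0, 0.005, 0, 0, 0], [0, 0, 0, 0.01, 0, 0, 0]]}}

```text
t: 9.4
ee_pos: [530.8, 86.1, 12.5]
orientation: [3.137, 0.17, -0.008]
ft_force: [-8.8, -0.1, 7.4]
width: 0.5
grasp_force: 4.3
```

Call:
{"api": "servo_tool", "payload": {"rows": [[0, 0, 0, 0.005, 0, 0, 0]]}}

```text
t: 9.52
ee_pos: [531.7, 86.2, 12.5]
orientation: [3.137, 0.17, -0.008]
ft_force: [-8.9, -1.1, 6.2]
width: 0.4
grasp_force: 4.3
```

Call:
{"api": "servo_tool", "payload": {"rows": [[0, 0, 0, 0.005, 0, 0, 0]]}}

```text
t: 9.65
ee_pos: [532.4, 86.3, 12.5]
orientation: [3.137, 0.17, -0.009]
ft_force: [-9.6, -0.3, 8.0]
width: 0.4
grasp_force: 5.4
```

Call:
{"api": "servo_tool", "payload": {"rows": [[0, 0, 0, 0.004, 0, 0, 0]]}}

```text
t: 9.78
ee_pos: [532.5, 86.2, 12.4]
orientation: [3.136, 0.17, -0.011]
ft_force: [-12.7, -1.1, 9.7]
width: 0.3
grasp_force: 6.1
```

Call:
{"api": "servo_tool", "payload": {"rows": [[0, 0, 0, 0.004, 0, 0, 0]]}}

```text
t: 9.9
ee_pos: [532.6, 86.3, 12.3]
orientation: [3.136, 0.17, -0.013]
ft_force: [-14.2, -1.7, 10.2]
width: 0.5
grasp_force: 7.0
```

The force climbs with no further travel, so the tray is at its stop. I'll retreat clear.

Call:
{"api": "servo_tool", "payload": {"rows": [[0, 0, 0, -0.05, 0, 0, 0], [0, 0, 0, -0.3, 0, 0, 0], [0, 0, 0, -0.6, 0, 0, 0], [0, 0, 0, -0.6, 0, -0.4, 0], [0, 0, 0, -0.6, 0, -0.8, 87], [0, 0, 0, -0.6, 0, -0.8, 87], [0, 0, 0, -0.6, 0, -0.8, 87], [0, 0, 0, -0.6, 0, -0.8, 87]]}}

```text
t: 10.9
ee_pos: [417.4, 73.7, 172.2]
orientation: [3.137, 0.17, -0.0]
ft_force: [0.9, 0.5, 0.3]
width: 37.0
grasp_force: 0.0
```

Run:
```python
from tip import *
T=ctrl.get_obs()['ee_pos']
b,d=grab('scene');W=cloud('scene',d)
hsv=cv2.cvtColor(b,cv2.COLOR_RGB2HSV);g=(hsv[...,0]>40)&(hsv[...,0]<85)&(hsv[...,1]>100)&(W[...,2]>75)&(W[...,2]<87)
x=W[...,:2]@ex-670.3;y=W[...,:2]@ey-27
k=g&(x<-112)&(x>-260)&(abs(y)<70);print(T,k.sum(),np.percentile(x[k],[2,50,98]),np.percentile(y[k],[2,98]))
k=(abs(W[...,2]-12)<6)&(x<-125)&(x>-190)&(abs(y)<50);print('floor',k.sum(),x[k].mean(),y[k].mean())
q=np.stack([W[...,:2]@ex-T[:2]@ex,W[...,:2]@ey-T[:2]@ey,W[...,2]],-1)
s=q[(abs(q[...,0])<16)&(abs(q[...,1])<65)&(q[...,2]>T[2]-10)&(q[...,2]<T[2]+80)];s=s[np.argsort(s[:,2])];print(s[:25].round().tolist())
print(rows((431,370,T[2])))
```

```text
[417.37501499  73.72140065 172.16418077] 118 [-198.53091995 -190.21480462 -186.45946409] [-50.74391323  51.56786686]
floor 283 -168.21756593583325 -2.6072047368482285
[[-7.0, -18.0, 206.0], [11.0, -23.0, 208.0], [11.0, 27.0, 209.0], [-9.0, -17.0, 209.0], [9.0, -25.0, 210.0], [8.0, -18.0, 210.0], [-7.0, -19.0, 210.0], [12.0, 23.0, 211.0], [11.0, -20.0, 211.0], [-7.0, 27.0, 212.0], [10.0, 25.0, 212.0], [8.0, 28.0, 212.0], [-1.0, -18.0, 212.0], [10.0, 21.0, 212.0], [5.0, -17.0, 213.0], [7.0, -19.0, 213.0], [10.0, -21.0, 214.0], [0.0, 28.0, 214.0], [-9.0, -17.0, 215.0], [10.0, 24.0, 215.0], [6.0, 29.0, 216.0], [10.0, 21.0, 216.0], [11.0, -24.0, 217.0], [-10.0, -18.0, 217.0], [7.0, 18.0, 217.0]]
(array([0., 0., 0.]), array([ 0.2303, -1.4654, -0.0034]))
```

The tray has sprung out: its face is 198–200 mm ahead of the unit's centre, and its floor is visible. Next I'll go over the weight at safe height.

Call:
{"api": "servo_tool", "payload": {"rows": [[0, 0, 0, 0.118, -0.735, 0, 62], [0, 0, 0, 0.118, -0.735, 0, 62], [0, 0, 0, 0.118, -0.735, 0, 62], [0, 0, 0, 0.118, -0.735, 0, 62]]}}

```text
t: 11.45
ee_pos: [424.3, 223.4, 170.9]
orientation: [3.135, 0.174, -0.005]
ft_force: [0.1, 0.2, -0.6]
width: 62.1
grasp_force: 0.0
```

Call:
{"api": "servo_tool", "payload": {"rows": [[0, 0, 0, 0.118, -0.735, 0, 62], [0, 0, 0, 0.118, -0.735, 0, 62], [0, 0, 0, 0.118, -0.735, 0, 62], [0, 0, 0, 0.118, -0.735, 0.1, 62], [0, 0, 0, 0.118, -0.735, 0.3, 62], [0, 0, 0, 0.118, -0.735, 0.4, 62], [0, 0, 0, 0.118, -0.735, 0.4, 62]]}}

```text
t: 12.32
ee_pos: [431.5, 368.5, 90.5]
orientation: [3.134, 0.168, -0.007]
ft_force: [0.5, 0.6, 0.4]
width: 62.1
grasp_force: 0.0
```

Run:
```python
from tip import *
o=ctrl.get_obs();T=o['ee_pos'];print(T,o['width'])
b,d=grab('scene');W=cloud('scene',d)
q=np.stack([W[...,:2]@ex-T[:2]@ex,W[...,:2]@ey-T[:2]@ey,W[...,2]],-1)
s=q[(abs(q[...,0])<16)&(abs(q[...,1])<65)&(q[...,2]>T[2]+20)&(q[...,2]<T[2]+80)];s=s[np.argsort(s[:,2])];print(s[:12].round().tolist())
hsv=cv2.cvtColor(b,cv2.COLOR_RGB2HSV);br=(hsv[...,0]>12)&(hsv[...,0]<30)&(hsv[...,1]>110)&(abs(q[...,0])<30)&(abs(q[...,1])<40)&(W[...,2]>86)&(W[...,2]<104)
print('knob',br.sum(),W[br].mean(0) if br.any() else '')
cv2.imwrite('pics/abv.png',cv2.resize(b[205:305,335:455],(720,600),interpolation=cv2.INTER_NEAREST)[...,::-1])
print(rows((432,371,45)))
```

```text
[431.51354299 368.50369724  90.50603248] 62.146822981057944
[[10.0, -38.0, 125.0], [10.0, 33.0, 128.0], [12.0, -33.0, 129.0], [9.0, 35.0, 129.0], [12.0, 37.0, 130.0], [10.0, 39.0, 131.0], [9.0, 41.0, 131.0], [10.0, -36.0, 133.0], [11.0, -32.0, 134.0], [13.0, -35.0, 134.0], [11.0, 38.0, 135.0], [1.0, -30.0, 136.0]]
knob 51 [434.19023745 371.74752881  96.56712556]
(array([0., 0., 0.]), array([-0.0006, -0.0083,  0.2342]))
```

View pics/abv.png

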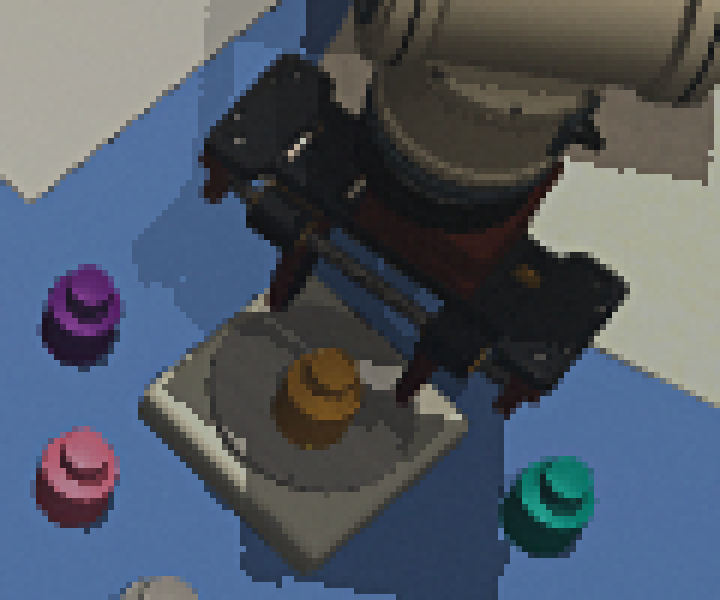

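The crop shows the brass weight at (325,390) with the open fingers on either side, at (290,290) and (410,385). The path is clear, so I'll descend to the knob and grip.

Call:
{"api": "servo_tool", "payload": {"rows": [[0, 0, 0, 0, 0, 0.1, 62], [0, 0, 0, 0, 0, 0.18, 62], [0, 0, 0, 0, 0, 0.22, 62], [0, 0, 0, 0, 0, 0.228, 62], [0, 0, 0, 0, 0, 0.228, 62]]}}

```text
t: 13.0
ee_pos: [433.1, 371.3, 47.5]
orientation: [-3.137, -0.17, -0.001]
ft_force: [-0.3, -0.3, 0.0]
width: 61.9
grasp_force: 0.0
```

Run:
```python
from h import *
o=ctrl.get_obs();print(o['ee_pos'],o['ft_force'],rows((432,371,45)))
```

```text
[433.05540267 371.3032659   47.46964681] [-0.31561857 -0.25511801  0.04016361] (array([0., 0., 0.]), array([-0.0054,  0.0009,  0.0123]))
```

Call:
{"api": "servo_tool", "payload": {"rows": [[0, 0, 0, 0, 0, 0.011, 62], [0, 0, 0, 0, 0, 0.011, 40], [0, 0, 0, 0, 0, 0.011, 15], [0, 0, 0, 0, 0, 0.011, 10], [0, 0, 0, 0, 0, 0.011, 10], [0, 0, 0, 0, 0, 0.011, 10]]}}

```text
t: 13.75
ee_pos: [432.9, 370.9, 45.0]
orientation: [3.137, 0.17, -0.0]
ft_force: [-0.1, -2.0, 1.8]
width: 21.4
grasp_force: 30.1
```

Call:
{"api": "servo_tool", "payload": {"rows": [[0, 0, 0, 0, 0, -0.02, 10], [0, 0, 0, 0, 0, -0.05, 10], [0, 0, 0, 0, 0, -0.1, 10], [0, 0, 0, 0, 0, -0.1, 10]]}}

```text
t: 14.25
ee_pos: [433.5, 371.7, 66.1]
orientation: [-3.136, -0.17, -0.003]
ft_force: [0.9, -0.5, -3.0]
width: 21.6
grasp_force: 30.1
```

The weight is gripped: opening 21.4 mm, pad force 30 N, and its weight shows at the wrist. I'll lift and carry it over the tray.

Call:
{"api": "servo_tool", "payload": {"rows": [[0, 0, 0, 0, 0, -0.2, 10], [0, 0, 0, 0, 0, -0.4, 10], [0, 0, 0, 0.03, 0.2, -0.4, 10], [0, 0, 0, 0.06, 0.4, -0.4, 10], [0, 0, 0, 0.09, 0.6, -0.4, 10], [0, 0, 0, 0.113, 0.739, -0.4, 10], [0, 0, 0, 0.113, 0.739, -0.4, 10]]}}

```text
t: 15.12
ee_pos: [471.5, 225.1, 145.0]
orientation: [3.137, 0.166, -0.0]
ft_force: [-0.1, 0.1, -3.4]
width: 21.6
grasp_force: 30.5
```

Call:
{"api": "servo_tool", "payload": {"rows": [[0, 0, 0, 0.03, 0.2, 0, 10], [0, 0, 0, 0.06, 0.4, 0, 10], [0, 0, 0, 0.09, 0.6, 0, 10], [0, 0, 0, 0.105, 0.7, 0, 10], [0, 0, 0, 0.113, 0.739, 0, 10], [0, 0, 0, 0.113, 0.739, 0, 10], [0, 0, 0, 0.113, 0.739, 0, 10]]}}

```text
t: 16.0
ee_pos: [509.5, 83.1, 144.9]
orientation: [-3.137, -0.171, 0.0]
ft_force: [-0.2, 1.0, -4.5]
width: 21.7
grasp_force: 30.2
```

Run:
```python
from tip import *
o=ctrl.get_obs();T=o['ee_pos'];print(o['t'],T,o['ft_force'],o['width'])
b,d=grab('scene');W=cloud('scene',d);hsv=cv2.cvtColor(b,cv2.COLOR_RGB2HSV)
q=np.stack([W[...,:2]@ex-T[:2]@ex,W[...,:2]@ey-T[:2]@ey,W[...,2]],-1)
br=(hsv[...,0]>10)&(hsv[...,0]<32)&(hsv[...,1]>100)&(np.abs(q[...,:2]).max(-1)<40)&(W[...,2]>100)
print(br.sum(),q[br].min(0).round(),q[br].max(0).round())
g=(hsv[...,0]>40)&(hsv[...,0]<85)&(hsv[...,1]>100)&(W[...,2]>75)&(W[...,2]<87)
x=W[...,:2]@ex-670.3;y=W[...,:2]@ey-27;k=g&(x<-150)&(x>-260)&(abs(y)<70);print('panel',k.sum(),np.percentile(x[k],[2,98]),np.percentile(y[k],[2,98]))
print(rows((510.4,82.6,50)))
cv2.imwrite('pics/over.png',cv2.resize(b[165:265,240:360],(720,600),interpolation=cv2.INTER_NEAREST)[...,::-1])
```

```text
16.0 [509.51317364  83.13623869 144.93449594] [-0.19633323  1.02061261 -4.51327442] 21.684364864574082
149 [-10. -13. 144.] [ 32.  39. 281.]
panel 73 [-199.27292197 -186.27623341] [-50.40281408  50.82380633]
(array([0., 0., 0.]), array([0.0042, 0.0031, 0.4747]))
```

View pics/over.png

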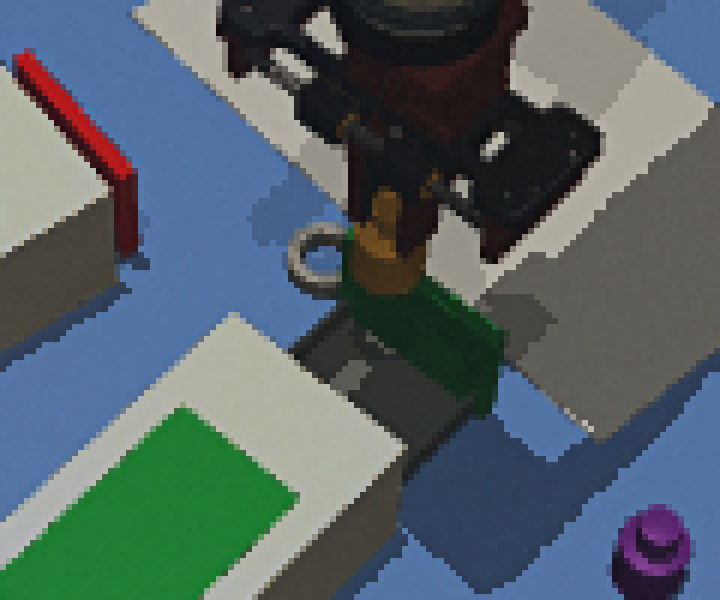

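The crop shows the weight held upright at (385,260), over the open tray whose floor is around (390,370). I'll lower it, slowing near the floor.

Call:
{"api": "servo_tool", "payload": {"rows": [[0, 0, 0, 0.004, 0.003, 0.2, 10], [0, 0, 0, 0.004, 0.003, 0.4, 10], [0, 0, 0, 0.004, 0.003, 0.52, 10], [0, 0, 0, 0.004, 0.003, 0.58, 10], [0, 0, 0, 0.004, 0.003, 0.61, 10], [0, 0, 0, 0.004, 0.003, 0.62, 10], [0, 0, 0, 0.004, 0.003, 0.625, 10], [0, 0, 0, 0.004, 0.003, 0.625, 10]]}}

```text
t: 17.05
ee_pos: [511.0, 81.7, 20.5]
orientation: [-3.137, -0.17, -0.002]
ft_force: [-0.1, -1.5, -4.3]
width: 21.6
grasp_force: 30.5
```

Call:
{"api": "servo_tool", "payload": {"rows": [[0, 0, 0, 0, 0, 0.005, 10], [0, 0, 0, 0, 0, 0.01, 10], [0, 0, 0, 0, 0, 0.015, 10]]}}

```text
t: 17.42
ee_pos: [510.6, 81.7, 17.0]
orientation: [-3.137, -0.17, -0.0]
ft_force: [0.0, -0.3, -2.5]
width: 21.5
grasp_force: 30.5
```

Call:
{"api": "servo_tool", "payload": {"rows": [[0, 0, 0, 0, 0, 0.004, 10], [0, 0, 0, 0, 0, 0.008, 10]]}}

```text
t: 17.68
ee_pos: [510.6, 81.7, 15.3]
orientation: [3.137, 0.17, -0.0]
ft_force: [0.2, 0.4, -4.2]
width: 21.8
grasp_force: 30.5
```

Call:
{"api": "servo_tool", "payload": {"rows": [[0, 0, 0, 0, 0, 0.003, 10], [0, 0, 0, 0, 0, 0.006, 10]]}}

```text
t: 17.92
ee_pos: [510.9, 81.6, 14.8]
orientation: [3.137, 0.17, 0.001]
ft_force: [-2.6, -2.7, 8.5]
width: 21.4
grasp_force: 30.9
```

Call:
{"api": "servo_tool", "payload": {"rows": [[0, 0, 0, 0, 0, 0.003, 10], [0, 0, 0, 0, 0, 0.003, 10]]}}

```text
t: 18.18
ee_pos: [511.0, 81.6, 14.7]
orientation: [3.137, 0.17, 0.001]
ft_force: [-3.0, -2.5, 11.0]
width: 21.9
grasp_force: 31.0
```

The weight is on the floor. I'll ease the load, open and rise.

Call:
{"api": "servo_tool", "payload": {"rows": [[0, 0, 0, 0, 0, -0.006, 10], [0, 0, 0, 0, 0, -0.006, 24], [0, 0, 0, 0, 0, -0.006, 35], [0, 0, 0, 0, 0, -0.006, 50], [0, 0, 0, 0, 0, -0.006, 50], [0, 0, 0, 0, 0, -0.006, 50]]}}

```text
t: 18.92
ee_pos: [510.6, 81.7, 14.7]
orientation: [-3.137, -0.17, -0.0]
ft_force: [-0.5, 0.2, 0.3]
width: 50.2
grasp_force: 0.0
```

Call:
{"api": "servo_tool", "payload": {"rows": [[0, 0, 0, 0, 0, -0.1, 50], [0, 0, 0, 0, 0, -0.3, 50], [0, 0, 0, 0, 0, -0.6, 50], [0, 0, 0, -0.3, 0, -0.6, 20], [0, 0, 0, -0.55, 0, -0.6, 0], [0, 0, 0, -0.55, 0, -0.6, 0], [0, 0, 0, -0.55, 0, -0.6, 0], [0, 0, 0, -0.55, 0, -0.6, 0]]}}

```text
t: 19.92
ee_pos: [402.8, 70.0, 135.0]
orientation: [-3.137, -0.17, -0.002]
ft_force: [0.7, -0.5, -0.1]
width: 3.7
grasp_force: 0.0
```

Run:
```python
from tip import *
o=ctrl.get_obs();T=o['ee_pos'];print(o['t'],T,o['ft_force'],o['width'])
b,d=grab('scene');W=cloud('scene',d);hsv=cv2.cvtColor(b,cv2.COLOR_RGB2HSV)
x=W[...,:2]@ex-670.3;y=W[...,:2]@ey-27
br=(hsv[...,0]>10)&(hsv[...,0]<32)&(hsv[...,1]>100)&(x>-195)&(x<-110)&(abs(y)<60)&(W[...,2]>20)&(W[...,2]<85)
print(br.sum(),x[br].min(),x[br].max(),y[br].min(),y[br].max(),W[br][:,2].max()); k=br&(W[...,2]>60);print('knob',x[k].mean(),y[k].mean())
g=(hsv[...,0]>40)&(hsv[...,0]<85)&(hsv[...,1]>100)&(W[...,2]>75)&(W[...,2]<87)
k=g&(x<-150)&(x>-260)&(abs(y)<70);print('panel',k.sum(),np.percentile(x[k],[2,98]))
fx=(663.4-230*.9942,99.2-230*.108,13);print(fx,rows(fx))
cv2.imwrite('pics/placed.png',cv2.resize(b[165:265,240:360],(720,600),interpolation=cv2.INTER_NEAREST)[...,::-1])
```

```text
19.925 [402.7882882   69.9874888  134.95801685] [ 0.71942644 -0.54901498 -0.07654472] 3.7027104089618303
136 -171.43722488190167 -136.06544302453813 -17.757865462461833 18.977638743815113 73.58104579665358
knob -153.85283237770082 0.622225423009315
panel 121 [-198.83798373 -185.97611274]
(434.734, 74.36, 13) (array([0., 0., 0.]), array([ 0.1618, -0.0045,  0.6093]))
```

View pics/placed.png

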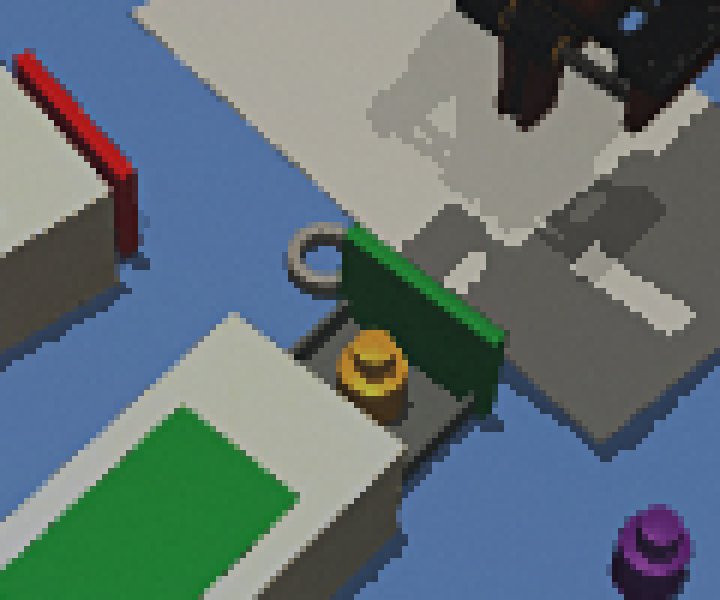

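The weight stands upright and centred in the tray, with its knob at about (375,350). Now I'll move in front of the panel and close it slowly.

Call:
{"api": "servo_tool", "payload": {"rows": [[0, 0, 0, 0.05, -0.004, 0.3, 0], [0, 0, 0, 0.1, -0.004, 0.55, 0], [0, 0, 0, 0.15, -0.004, 0.6, 0], [0, 0, 0, 0.21, -0.004, 0.6, 0], [0, 0, 0, 0.225, -0.004, 0.6, 0], [0, 0, 0, 0.235, -0.004, 0.6, 0], [0, 0, 0, 0.245, -0.004, 0.6, 0], [0, 0, 0, 0.255, -0.004, 0.6, 0], [0, 0, 0, 0.265, -0.004, 0.6, 0], [0, 0, 0, 0.275, -0.004, 0.6, 0]]}}

```text
t: 21.22
ee_pos: [454.4, 76.4, 14.6]
orientation: [3.137, 0.17, -0.004]
ft_force: [-5.0, -0.1, 3.1]
width: 0.3
grasp_force: 2.5
```

Call:
{"api": "servo_tool", "payload": {"rows": [[0, 0, 0, 0.015, 0, 0, 0], [0, 0, 0, 0.03, 0, 0, 0], [0, 0, 0, 0.045, 0, 0, 0], [0, 0, 0, 0.06, 0, 0, 0], [0, 0, 0, 0.075, 0, 0, 0], [0, 0, 0, 0.09, 0, 0, 0]]}}

```text
t: 21.98
ee_pos: [471.7, 78.3, 14.4]
orientation: [3.137, 0.17, -0.006]
ft_force: [-5.5, 0.3, 5.5]
width: 1.0
grasp_force: 2.9
```

Call:
{"api": "servo_tool", "payload": {"rows": [[0, 0, 0, 0.02, 0, 0, 0], [0, 0, 0, 0.04, 0, 0, 0], [0, 0, 0, 0.06, 0, 0, 0], [0, 0, 0, 0.08, 0, 0, 0], [0, 0, 0, 0.1, 0, 0, 0], [0, 0, 0, 0.12, 0, 0, 0], [0, 0, 0, 0.14, 0, 0, 0], [0, 0, 0, 0.16, 0, 0, 0], [0, 0, 0, 0.18, 0, 0, 0], [0, 0, 0, 0.195, 0, 0, 0]]}}

```text
t: 23.22
ee_pos: [510.0, 82.6, 14.3]
orientation: [3.137, 0.17, -0.008]
ft_force: [-7.5, -0.5, 5.4]
width: -0.0
grasp_force: 3.7
```

Call:
{"api": "servo_tool", "payload": {"rows": [[0, 0, 0, 0.01, 0, 0, 0], [0, 0, 0, 0.02, 0, 0, 0], [0, 0, 0, 0.03, 0, 0, 0], [0, 0, 0, 0.04, 0, 0, 0], [0, 0, 0, 0.05, 0, 0, 0]]}}

```text
t: 23.85
ee_pos: [519.8, 83.6, 14.3]
orientation: [3.137, 0.17, -0.008]
ft_force: [-8.0, 1.7, 6.6]
width: 0.4
grasp_force: 3.8
```

Call:
{"api": "servo_tool", "payload": {"rows": [[0, 0, 0, 0.0075, 0, 0, 0], [0, 0, 0, 0.015, 0, 0, 0], [0, 0, 0, 0.0225, 0, 0, 0], [0, 0, 0, 0.03, 0, 0, 0], [0, 0, 0, 0.0375, 0, 0, 0], [0, 0, 0, 0.045, 0, 0, 0]]}}

```text
t: 24.6
ee_pos: [528.6, 84.6, 14.3]
orientation: [3.137, 0.17, -0.008]
ft_force: [-9.5, 1.2, 6.4]
width: 0.7
grasp_force: 4.3
```

Call:
{"api": "servo_tool", "payload": {"rows": [[0, 0, 0, 0.005, 0, 0, 0], [0, 0, 0, 0.01, 0, 0, 0], [0, 0, 0, 0.015, 0, 0, 0]]}}

```text
t: 24.98
ee_pos: [531.3, 84.9, 14.3]
orientation: [3.137, 0.17, -0.009]
ft_force: [-8.6, 0.2, 7.5]
width: 0.6
grasp_force: 4.3
```

Call:
{"api": "servo_tool", "payload": {"rows": [[0, 0, 0, 0.004, 0, 0, 0]]}}

```text
t: 25.1
ee_pos: [531.9, 85.0, 14.3]
orientation: [3.137, 0.17, -0.01]
ft_force: [-9.9, -0.3, 8.5]
width: 0.7
grasp_force: 5.0
```

Call:
{"api": "servo_tool", "payload": {"rows": [[0, 0, 0, 0.004, 0, 0, 0]]}}

```text
t: 25.22
ee_pos: [532.0, 85.0, 14.2]
orientation: [3.137, 0.17, -0.012]
ft_force: [-12.6, 0.6, 10.1]
width: 0.3
grasp_force: 5.9
```

Call:
{"api": "servo_tool", "payload": {"rows": [[0, 0, 0, 0.003, 0, 0, 0], [0, 0, 0, 0.003, 0, 0, 0]]}}

```text
t: 25.48
ee_pos: [532.1, 85.0, 14.1]
orientation: [3.137, 0.17, -0.013]
ft_force: [-11.5, 0.1, 8.9]
width: 0.1
grasp_force: 6.0
```

The stop signature is the same as before, so I'll release smoothly and look.

Call:
{"api": "servo_tool", "payload": {"rows": [[0, 0, 0, -0.02, 0, 0, 0], [0, 0, 0, -0.05, 0, 0, 0], [0, 0, 0, -0.1, 0, 0, 0], [0, 0, 0, -0.3, 0, 0, 0], [0, 0, 0, -0.6, 0, -0.1, 0], [0, 0, 0, -0.6, 0, -0.4, 0], [0, 0, 0, -0.6, 0, -0.4, 0], [0, 0, 0, -0.6, 0, -0.4, 0], [0, 0, 0, -0.6, 0, -0.4, 0], [0, 0, 0, -0.6, 0, -0.4, 0]]}}

```text
t: 26.72
ee_pos: [416.7, 72.2, 93.7]
orientation: [3.137, 0.17, -0.003]
ft_force: [0.6, -0.3, -0.6]
width: 0.2
grasp_force: 0.0
```

Run:
```python
from tip import *
o=ctrl.get_obs();print(o['t'],o['ee_pos'],o['ft_force'])
p=cv2.imread('pics/scene0.png')
b,d=grab('scene','end.png');W=cloud('scene',d);hsv=cv2.cvtColor(b,cv2.COLOR_RGB2HSV)
x=W[...,:2]@ex-670.3;y=W[...,:2]@ey-27
g=(hsv[...,0]>40)&(hsv[...,0]<85)&(hsv[...,1]>100)&(W[...,2]>75)&(W[...,2]<87)
k=g&(x<-112)&(x>-260)&(abs(y)<70);print('panel',k.sum(),np.percentile(x[k],[2,98]))
```

```text
26.725 [416.71345428  72.246642    93.70359105] [ 0.62398716 -0.30375783 -0.60849902]
panel 126 [-129.55847247 -116.53688558]
```

View pics/end.png

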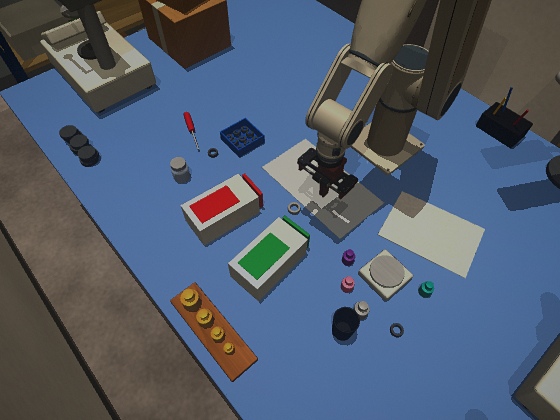

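The picture shows the green front shut (296,233), the scale pan empty (388,273), the red tray shut, and the bystanders unmoved. The panel is at its latched place, with its face at about -130 mm.

```bash
python3 -c "
from workcell import ctrl
print(ctrl.close_job())"
```

```text
the job is handed in; nothing more can be done
None
```

I put the brass weight upright in the green tray and pushed the tray shut until it latched. The last picture shows the red tray still shut and the other objects in place. I handed the job in at about 27 s.

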